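Hook a G-clamp out from under a drying rack

TASK

The blue G-clamp has slid under the drying rack. Draw it forward with the hand hook until its spine is in the open strip at the front of the drip tray, before touching it with the fingers; then lay the hook back on the rubber mat and set the clamp down flat, not dropped, on the floor of the wooden tool tray. The pieces on the rack are freshly varnished, so do not shift them or knock the rack.

Things in the scene. Friction and masses are not known exactly. Their poses are not given: they have to be found in the camera images.
- drip_tray: Shallow aluminium tray 304 x 340 mm (x, y) with a wire drying rack standing in it; both fixed as one. Origin: on the bench under it. x points to the back, away from the robot's side, y to the left, z up. Floor 3 mm thick, rim 10 mm high; inner faces of the rim at x = -155 and +145 mm, y = +-166 mm.
- rack: Black wire rack in the drip tray, same origin and axes as drip_tray. Rods 30 mm apart span x = -119 to +131, y = +-153 mm, z = 92 to 103 mm, on four 8 mm legs at x = -116 and +128, y = +-150 mm. An open strip 36 mm wide lies between the tray's front rim and the rack's front bar. Fixed and rigid.
- clamp: Blue cast G-clamp lying flat, 155 x 100 x 18 mm, about 0.45 kg. Origin: underside of the spine's middle. Spine x -8 to +8, y +-55 mm. Two arms 18 mm wide (y +-37 to +-55) run from it to x = 74 mm. It starts wholly under the rack, spine towards the robot's side, within 0.35 rad of the rack's front.
- clamp_bite (a point): Middle of the free space behind the clamp's spine (x = 27, y = 0, z = 9 mm of the clamp): open from spine to screw for 45 mm along x, and 74 mm along y. The place for the hook's blade.
- clamp_arm (a point): Middle of the plain (+y) arm of the clamp (x = 28, y = 46, z = 9 mm of the clamp), the place to grip: 18 mm wide across y, 18 mm high, flat sides.
- hook: Hand hook lying on the mat, 182 mm long, 0.16 kg. Origin: underside of the wooden handle's middle; x along the handle to the blade, z up. Handle x -50 to +50, 20 mm wide (y), 24 mm high (z 0 to 24). An 8 mm steel rod climbs from the handle's end to z = 36 at x = 80 mm and runs level to the blade, leaving 32 mm free below it. At the start it points away from the robot, within 0.5 rad of +x.
- hook_blade (a point): Middle of the lower edge of the hook's flat steel blade (x = 130, y = 0, z = 0 of the hook): 5 mm thick (x), 22 mm wide (y), turned down from z = 40 to z = 0.
- mat: Black rubber mat, 240 x 160 mm (x, y), 3 mm thick, fixed on the bench, at the left or at the right; origin: centre of its underside.
- tool_tray: Open wooden tray, outside 256 x 236 x 30 mm (x, y, z), walls and floor 8 mm thick, fixed, on the side where the mat is not. Origin: centre of its underside. A small green clamp lies along its far (+x) end, in x = 45 to 120 mm; the rest of the floor is free.
- spare_clamp: Small green G-clamp in the far end of the tool tray, 96 x 62 x 11 mm, spine towards the far wall; origin: underside of its spine's middle. Not to be used.
- crystal_a: Red six-sided resin crystal, 66 mm wide, 125 mm high, standing wet on the rack's left side; origin: centre of its foot.
- crystal_b: Red six-sided resin crystal, 66 mm wide, 100 mm high, standing wet on the rack's right side; origin: centre of its foot.
- clamp_screw (a point): Point on the axis of the clamp's 11 mm steel screw (x = 62, y = 0, z = 9 mm of the clamp). The screw runs along y through the -y arm, from y = +12 (18 mm swivel pad) to y = -104 mm, with a T-bar at y = -97 from x = 32 to 92 mm. A 20 mm anvil stands on the +y arm at x = 52 to 72, y = 30 to 37 mm.

How it is judged:
By the outcome, as a careful person would: the job done as asked, in the order asked, and still so for the second after the job is handed in, with the robot touching nothing.
It also fails if it takes over 72 s, if anything falls off the work surface, if the arm or the gripper's body presses on something with over 40 N, if the wrist force passes 120 N, or if a joint passes its speed limit or range.

ROBOT

A 7-joint arm with a two-finger parallel gripper is mounted at the origin on the work surface. World frame = base frame: x ahead of the robot, y to its left, z up, the work surface at z = 0. Lengths are in m, angles in rad, forces in N, time in s.
With the tool pointing down it reaches from about 0.35 to 0.9 m from the base axis. Payload 8.1 kg.
Tool frame: the origin (TCP) lies at the very end of the fingers, on their centre line; the grasp point (between the pads) lies arm.hold_point_z behind it (arm.hold_point_z is the distance from the TCP to the grasp point, in m); z points along the fingers, y is the line along which they close (so a half turn about z gives the same grasp; the last joint's range is limited). The gripper opens to 92 mm and grips with 3 to 60 N. Pads are 19 mm wide; open, the fingers measure 130 mm over their backs; the gripper's body (75 mm by 190 mm) begins 47 mm behind the grasp point.
Start: joints at [1.045, 0.434, 0.025, 1.573, -0.012, 1.134, -0.075], TCP at [0.256, -0.57, 0.227] pointing down, gripper open.
Joint ranges: [-2.62, 2.62], [-0.44, 2.09], [-1.27, 1.32], [0.08, 2.57], [-1.32, 4.46], [0.12, 2], [-2.74, 2.74]. Speed limits (rad/s): [2.22, 2.22, 3.01, 3.01, 3.14, 3.14, 3.14].

INTERFACE

Orientations are given as a rotation vector (axis times angle).
In Python, from bench import arm gives the robot as it stands.
- The arm moves only by the shell command python3 steer.py 'ROWS' [OPENING] [FORCE]. ROWS is a JSON list of rows, 1 to 5 of them, each of 4 numbers: dx, dy, dz in m, then a turn about the tool's z in rad; each row shifts and turns the commanded pose from where the row before left it, along the tool's axes as they then stand; what a row does not reach is not made up. A row lasts 1/12 s, in which the tool goes at most 0.0417 m and 0.125 rad, less where a joint would pass 70% of its speed; a pose out of reach is approached as far as the arm can. OPENING is the opening from 0.0 (shut) to 1.0 (fully open), set as the command begins (- or left out keeps the last). The fingers move at their own pace and stop on an object; FORCE is the grip in N (left out, the last holds). Time passes only in rows, so rows that do not move let the fingers close. It prints the time, the measured TCP pose, the force, the opening and the grip force at its end.
- arm.get_state(): the state, without advancing time (a new reading comes with each control period).
- arm.capture(name): name is "scene" or "side" or "wrist"; returns the picture (420x560x3 uint8, red, green, blue); there is no depth.
- arm.get_calibration(name): a dict with "intrinsics" (3x3 intrinsics, pixels), "eye" and "attitude" of the camera in the world. Camera axes: x right, y down, z forward; pixel columns grow to the right and rows downward; lengths in m; the calibration is good to about 2 mm. A picture is of the moment at which its call begins: read the wrist's pose just before it. get_calibration takes no time and is no camera call; for the wrist camera it gives the pose at the moment of the call.
- arm.hand_in(): hands the job in; it is judged then, once.
The state is a dict: "time_s": time; "joint_pos": joint angles; "dq": joint speeds; "tau": joint torques, N m; "eef_pos": TCP position; "tcp_rot": TCP orientation; "contact_force": force on the tool from outside, world axes, zero at the start; "ft_torque": the same for the moment, N m; "width": opening from 0.0 (shut) to 1.0 (fully open); "grasp_force": force on a finger pad.
Only numpy, scipy, OpenCV 4.12 (cv2) and the standard library are available. Lean on these libraries where they do the work, as an engineer would, in place of code of your own. Each camera call takes 0.05 s, during which the arm holds its last target. There are 200 camera calls.

## Working session

There is one attempt and no reset: what is moved stays moved. The work goes in short steps, Python scripts to look and compute and a shell command to move; the robot and the scene stay as the last step left them, time stands still between calls to the robot, and variables do not carry over. Pictures are saved under pics/ and viewed, at most 10 in all, crops included, and the job is handed in when it is done.

```bash
ls; mkdir -p pics
python3 - <<'E'
from bench import arm
import cv2,numpy as np
for n in("scene","side"):
    im=arm.capture(n); cv2.imwrite(f"pics/{n}0.png",cv2.cvtColor(im,cv2.COLOR_RGB2BGR))
    c=arm.get_calibration(n); print(n,c)
print(arm.hold_point_z); s=arm.get_state(); print(s)
print(arm.get_calibration("wrist"))
E
```

```text
bench.py
pics
steer.py
scene {'intrinsics': array([[420.3082099 ,   0.        , 280.10850738],
       [  0.        , 420.3082099 , 215.44968575],
       [  0.        ,   0.        ,   1.        ]]), 'eye': array([1.13039638, 0.18893066, 1.12961083]), 'attitude': array([-1.66371812, -2.20835837,  0.58058664])}
side {'intrinsics': array([[382.91858687,   0.        , 283.69100387],
       [  0.        , 382.91858687, 209.2038126 ],
       [  0.        ,   0.        ,   1.        ]]), 'eye': array([0.37181097, 0.84589973, 0.56116168]), 'attitude': array([-0.31715655,  2.58167389, -1.52786056])}
0.0188
{'time_s': 0.1, 'joint_pos': array([ 1.04539637,  0.435162  ,  0.02498129,  1.57397727, -0.01156615,
        1.13397498, -0.07508855]), 'dq': array([-0.00075871, -0.00318546, -0.00093007, -0.0027188 ,  0.00082875,
       -0.00118727,  0.00126199]), 'tau': array([ 5.67783747e-03, -6.69120741e+01,  9.89792906e-01, -3.15143394e+01,
       -6.02961634e-02,  3.73581983e-02,  9.40041969e-05]), 'eef_pos': array([ 0.25620778, -0.569596  ,  0.22602929]), 'tcp_rot': array([-3.07039622e+00, -6.58846097e-01,  6.96236756e-04]), 'contact_force': array([-0.06023104, -0.14244201, -0.28308757]), 'ft_torque': array([ 0.07984973, -0.02002758, -0.01307724]), 'grasp_force': 0.0, 'width': 0.999790655303376}
{'intrinsics': array([[358.75220153,   0.        , 278.92431226],
       [  0.        , 358.75220153, 208.85440612],
       [  0.        ,   0.        ,   1.        ]]), 'eye': array([ 0.32713205, -0.53856558,  0.38353985]), 'attitude': array([ 2.42924985, -1.56789681, -0.22976432])}
```

Run:
```python
import cv2
for n in("scene","side"):
    i=cv2.imread(f"pics/{n}0.png"); cv2.imwrite(f"pics/{n}0b.png",cv2.resize(i,(800,600),interpolation=cv2.INTER_CUBIC))
```

```text
(no output)
```

View pics/scene0b.png

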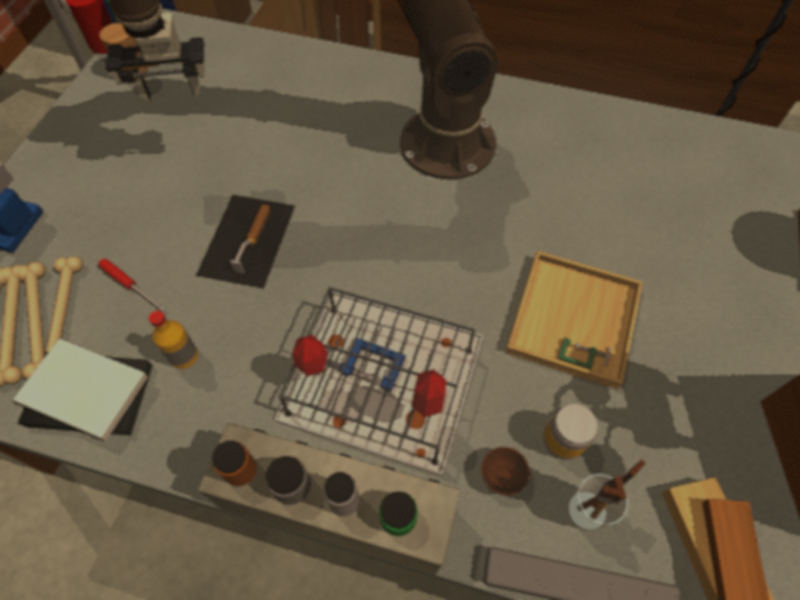

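View pics/side0b.png

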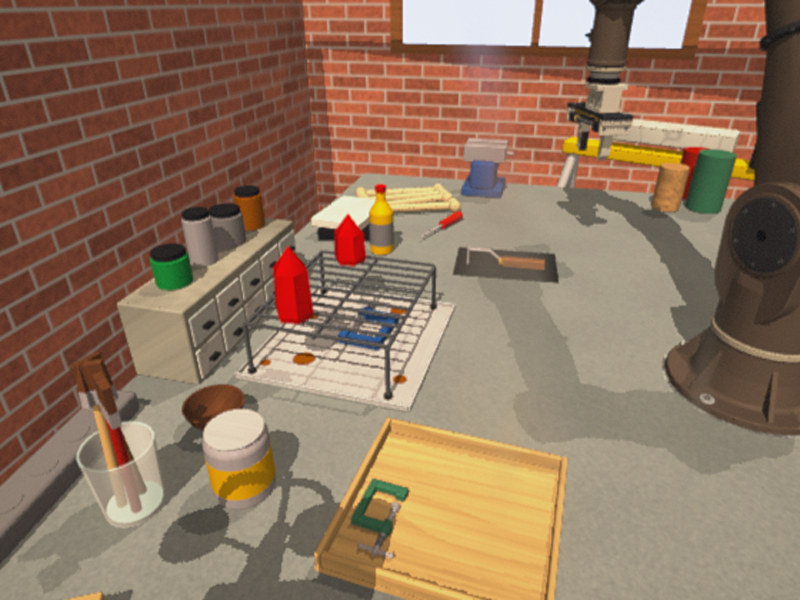

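The scene view shows the hook on the mat at (265,208)→(237,268), the rack at (300–480, 290–465), the clamp spine at about (375,347), and the tool tray around (575,318). The side view agrees.

```bash
cat > h.py <<'E'
import numpy as np,cv2,json,os
from scipy.spatial.transform import Rotation as R
from bench import arm
def ray(c,uv):
    d=np.linalg.inv(c["intrinsics"])@np.array([uv[0],uv[1],1.]); d=R.from_rotvec(c["attitude"]).as_matrix()@d
    return np.array(c["eye"]),d/np.linalg.norm(d)
def onz(c,uv,z):
    e,d=ray(c,uv); return e+d*(z-e[2])/d[2]
def tri(*cu):
    A=np.zeros((3,3));b=np.zeros(3);rs=[ray(c,u) for c,u in cu]
    for e,d in rs: P=np.eye(3)-np.outer(d,d);A+=P;b+=P@e
    x=np.linalg.solve(A,b); return x,[float(np.linalg.norm(np.cross(x-e,d))) for e,d in rs]
def proj(c,p):
    q=R.from_rotvec(c["attitude"]).as_matrix().T@(np.asarray(p)-c["eye"]);q=c["intrinsics"]@q;return q[:2]/q[2]
def snap(name,fn):
    c=arm.get_calibration(name);im=cv2.cvtColor(arm.capture(name),cv2.COLOR_RGB2BGR)
    cv2.imwrite(f"pics/{fn}.png",im);np.save(f"pics/{fn}.npy",c,allow_pickle=True);return c,im
def cal(fn): return np.load(f"pics/{fn}.npy",allow_pickle=True).item()
def crop(fn,x,y,w,h,k,out):
    i=cv2.imread(f"pics/{fn}.png")[y:y+h,x:x+w];cv2.imwrite(f"pics/{out}.png",cv2.resize(i,None,fx=k,fy=k,interpolation=cv2.INTER_CUBIC))
def to_tool(p,yaw=None):
    "world TCP target -> tool-frame shift, from measured pose"
    s=arm.get_state();M=R.from_rotvec(s["tcp_rot"]).as_matrix();return M.T@(np.asarray(p)-s["eef_pos"])
E
python3 - <<'E'
from h import *
c=arm.get_calibration("scene");np.set_printoptions(precision=3,suppress=True)
for n,u,z in [("handle back",(266,208),.027),("blade",(237,268),.003),("matA",(233,196),.003),("matB",(294,205),.003),("matC",(264,286),.003),("matD",(198,275),.003),("rack FR",(331,292),.1),("rack FL",(480,332),.1),("rack BR",(285,405),.1),("rackBL",(438,450),.1),("clampSpA",(355,342),.021),("clampSpB",(403,357),.021),("ttFR",(540,256),.03),("ttFL",(642,291),.03),("ttBR",(508,350),.03),("ttBL",(623,384),.03)]:
    print(n,onz(c,np.array(u)*.7,z))
s=arm.get_state();print(R.from_rotvec(s["tcp_rot"]).as_matrix())
w=arm.get_calibration("wrist");print(R.from_rotvec(w["attitude"]).as_matrix())
E
```

```text
handle back [ 0.351 -0.35   0.027]
blade [ 0.511 -0.359  0.003]
matA [ 0.322 -0.453  0.003]
matB [ 0.307 -0.301  0.003]
matC [ 0.539 -0.283  0.003]
matD [ 0.553 -0.435  0.003]
rack FR [ 0.565 -0.108  0.1  ]
rack FL [0.571 0.198 0.1  ]
rack BR [ 0.814 -0.11   0.1  ]
rackBL [0.818 0.176 0.1  ]
clampSpA [ 0.622 -0.044  0.021]
clampSpB [0.628 0.06  0.021]
ttFR [0.309 0.287 0.03 ]
ttFL [0.339 0.513 0.03 ]
ttBR [0.557 0.262 0.03 ]
ttBL [0.568 0.494 0.03 ]
[[ 0.912  0.41  -0.001]
 [ 0.41  -0.912  0.001]
 [-0.    -0.001 -1.   ]]
[[ 0.412 -0.874 -0.26 ]
 [-0.911 -0.395 -0.116]
 [-0.002  0.284 -0.959]]
```

Run:
```python
from h import *
a=cv2.imread("pics/scene0.png");b=cv2.imread("pics/side0.png")
c=lambda i,x,y:cv2.resize(i[y:y+100,x:x+133],(400,300),interpolation=cv2.INTER_CUBIC)
cv2.imwrite("pics/m1.png",np.vstack([np.hstack([c(a,50,0),c(b,360,10)]),np.hstack([c(a,130,125),c(a,195,195)])]))
```

```text
(no output)
```

View pics/m1.png

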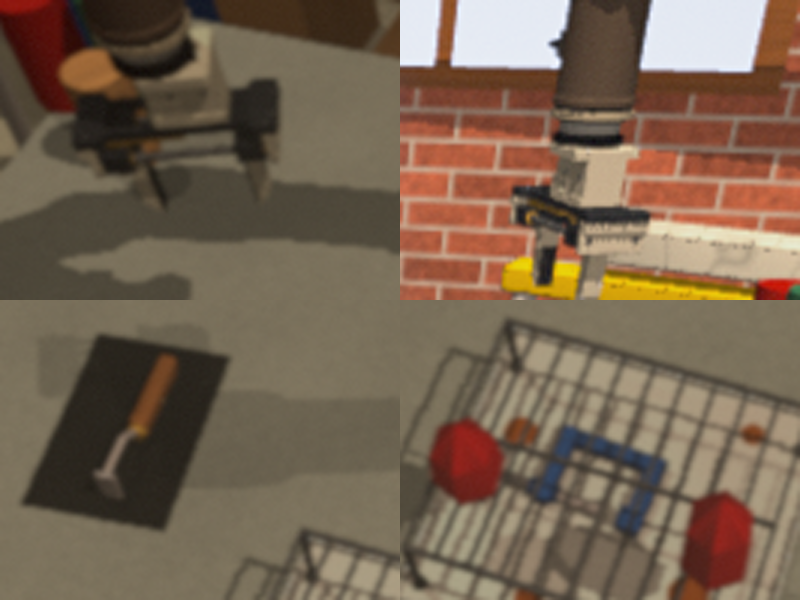

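The crops show the hook almost along +x and the clamp spine towards the robot with the T-bar on the −y side. The gripper's rail is deep, about 75 mm. Next I turn the tool and look at the hook from above with the wrist camera.

```bash
python3 steer.py '[[0,0,0,0.12],[0,0,0,0.12],[0,0,0,0.12],[0,0,0,0.12],[0.022,-0.035,0,0]]' ; python3 steer.py '[[0.022,-0.035,0,0],[0.022,-0.035,0,0],[0.022,-0.035,0,0],[0.022,-0.035,0,0],[0.022,-0.035,0,0]]'; python3 steer.py '[[0,0,0,0],[0,0,0,0]]'; python3 -c "
from h import *
snap('wrist','w1'); im=cv2.imread('pics/w1.png'); cv2.imwrite('pics/w1b.png',cv2.resize(im,(800,600),interpolation=cv2.INTER_CUBIC))"
```

```text
time_s: 0.52
eef_pos: [0.274, -0.5418, 0.2262]
tcp_rot: [3.136, -0.118, -0.006]
contact_force: [0.3, -0.6, 1.1]
width: 0.999
grasp_force: 0.0
time_s: 0.93
eef_pos: [0.4008, -0.366, 0.2265]
tcp_rot: [-3.14, 0.09, 0.001]
contact_force: [1.1, -1.3, -0.3]
width: 1.0
grasp_force: 0.0
time_s: 1.1
eef_pos: [0.4021, -0.3651, 0.2265]
tcp_rot: [-3.139, 0.081, -0.0]
contact_force: [-0.5, -1.5, 0.2]
width: 1.001
grasp_force: 0.0
```

View pics/w1b.png

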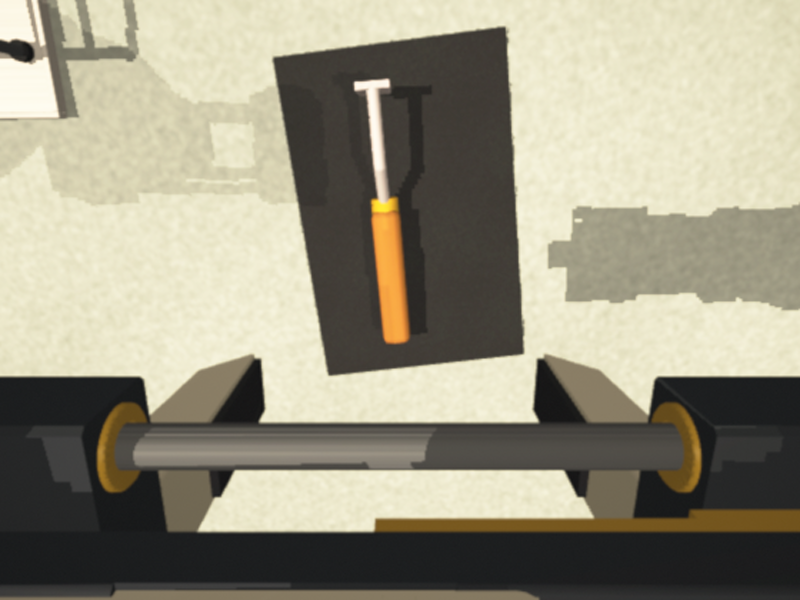

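Wrist view: hook handle rear end at (396,341), handle front at (385,199), blade top at (372,85); mat corners at (275,58), (506,28), (523,352), (330,374).

Run:
```python
from h import *
np.set_printoptions(precision=4,suppress=True)
w=cal("w1");s=arm.get_calibration("scene")
k=.7
for n,u,v in [("rear",(396,338),(186,144)),("front",(385,205),(176,168.5)),("blade",(372,85),(166,186))]:
    print(n,tri((w,np.array(u)*k),(s,v)),onz(w,np.array(u)*k,.027))
for u in [(275,58),(506,28),(523,352),(330,374)]: print("mat",onz(w,np.array(u)*k,.003))
print("bladetop",onz(w,np.array((372,85))*k,.043))
```

```text
rear (array([ 0.3378, -0.3596,  0.0159]), [0.0011304130432174913, 0.0011304130432175177]) [ 0.3431 -0.3604  0.027 ]
front (array([ 0.438 , -0.3559,  0.0096]), [0.0019258651908285636, 0.0019258651908284883]) [ 0.4413 -0.3579  0.027 ]
blade (array([ 0.5178, -0.3526,  0.0237]), [0.001442791125083324, 0.0014427911250834446]) [ 0.5184 -0.3539  0.027 ]
mat [ 0.5413 -0.2879  0.003 ]
mat [ 0.5519 -0.4448  0.003 ]
mat [ 0.317  -0.4607  0.003 ]
mat [ 0.3054 -0.3047  0.003 ]
bladetop [ 0.5166 -0.3546  0.043 ]
```

```bash
python3 steer.py '[[0,0,0,-0.085],[-0.018,-0.003,0.03,0],[-0.017,-0.003,0.037,0],[0,0,0.04,0],[0,0,0.04,0]]' ; python3 steer.py '[[0,0,0.037,0],[0,0,0.02,0],[0,0,0.01,0],[0,0,0,0]]'; python3 -c "
from h import *
print(to_tool([.367,-.360,.007]))"
```

```text
time_s: 1.57
eef_pos: [0.3628, -0.3649, 0.0789]
tcp_rot: [3.139, 0.037, 0.001]
contact_force: [0.7, -0.6, -0.4]
width: 1.0
grasp_force: 0.0
time_s: 1.9
eef_pos: [0.3629, -0.3632, 0.0107]
tcp_rot: [-3.139, -0.04, 0.006]
contact_force: [0.5, 0.3, 0.6]
width: 1.0
grasp_force: 0.0
[ 0.00415279 -0.0030642   0.00372427]
```

```bash
python3 steer.py '[[0.004,-0.003,0.004,0],[0,0,0,0]]' ; python3 steer.py '[[0,0,0,0],[0,0,0,0],[0,0,0,0],[0,0,0,0],[0,0,0,0]]' 0.0 55;  python3 steer.py '[[0,0,0,0],[0,0,0,0],[0,0,0,0]]'; python3 steer.py '[[0,0,-0.02,0],[0,0,-0.04,0],[0,0,-0.04,0],[0,0,0,0]]'
```

```text
time_s: 2.07
eef_pos: [0.3702, -0.3602, 0.0096]
tcp_rot: [3.14, 0.043, 0.003]
contact_force: [0.6, 1.0, 1.0]
width: 1.0
grasp_force: 0.0
time_s: 2.48
eef_pos: [0.3691, -0.3599, 0.0091]
tcp_rot: [3.141, 0.043, 0.001]
contact_force: [0.1, 0.1, -0.3]
width: 0.689
grasp_force: 0.0
time_s: 2.73
eef_pos: [0.369, -0.3598, 0.0087]
tcp_rot: [3.141, 0.044, -0.0]
contact_force: [0.3, -0.5, -0.1]
width: 0.469
grasp_force: 0.0
time_s: 3.07
eef_pos: [0.3719, -0.3624, 0.1152]
tcp_rot: [3.135, 0.043, 0.012]
contact_force: [0.6, -0.6, -0.3]
width: 0.179
grasp_force: 0.0
```

```bash
python3 steer.py '[[0,0,0,0],[0,0,0,0],[0,0,0,0],[0,0,0,0],[0,0,0,0]]' 0.75; python3 steer.py '[[0,0,0,0],[0,0,0,0],[0,0,0,0]]'; python3 -c "
from h import *
c,im=snap('wrist','w2');cv2.imwrite('pics/w2b.png',cv2.resize(im,(800,600)))"
```

```text
time_s: 3.48
eef_pos: [0.3684, -0.3593, 0.1077]
tcp_rot: [-3.14, -0.043, 0.003]
contact_force: [0.3, -1.3, 0.4]
width: 0.495
grasp_force: 0.0
time_s: 3.73
eef_pos: [0.3689, -0.3597, 0.1084]
tcp_rot: [-3.141, -0.043, 0.001]
contact_force: [0.0, -0.1, 0.3]
width: 0.706
grasp_force: 0.0
```

View pics/w2b.png

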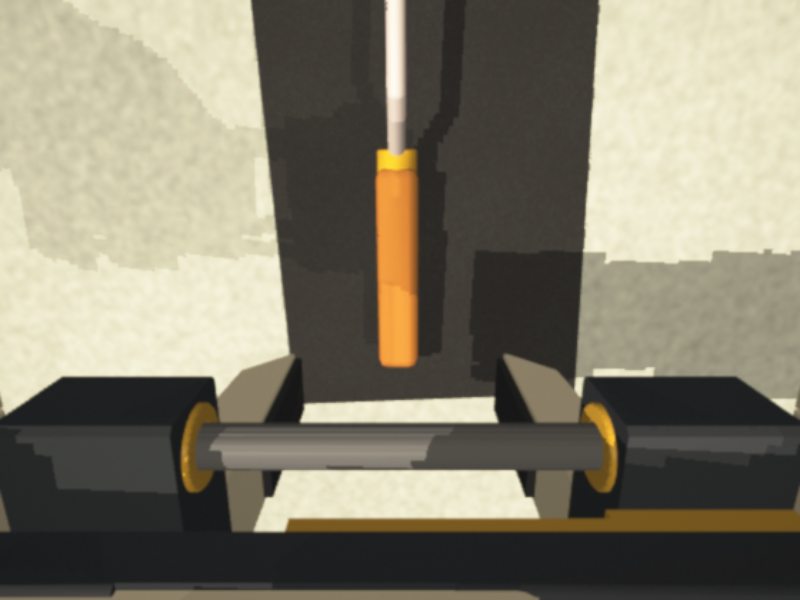

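The hook is undisturbed, centred between the fingers and aligned: handle rear at (398,366), ferrule front at (397,152).

```bash
python3 - <<'E'
from h import *
np.set_printoptions(precision=4,suppress=True)
a=cal("w1");b=cal("w2");k=.7
for u,v in [((396,341),(398,364)),((385,199),(397,152))]: print(tri((a,np.array(u)*k),(b,np.array(v)*k)))
print(to_tool([.368,-.360,.007]))
E
python3 steer.py '[[0,0,0.04,0],[0,0,0.04,0],[0,0,0.02,0],[0,0,0.002,0],[0,0,0,0]]'; python3 steer.py '[[0,0,0,0],[0,0,0,0],[0,0,0,0],[0,0,0,0],[0,0,0,0]]' 0.0 58;python3 steer.py '[[0,0,0,0],[0,0,0,0],[0,0,0,0]]'
```

```text
(array([ 0.3413, -0.3605,  0.0282]), [0.00019621425774927353, 0.00019621425774921363])
(array([ 0.4437, -0.3573,  0.0091]), [0.00018419813647283753, 0.00018419813647274665])
[-0.0009  0.0003  0.1015]
time_s: 4.2
eef_pos: [0.3683, -0.3592, 0.0056]
tcp_rot: [-3.14, -0.044, 0.003]
contact_force: [0.4, -0.5, 0.4]
width: 0.749
grasp_force: 0.0
time_s: 4.62
eef_pos: [0.3693, -0.36, 0.0073]
tcp_rot: [3.141, 0.043, 0.001]
contact_force: [-0.6, -0.1, -0.6]
width: 0.434
grasp_force: 0.0
time_s: 4.87
eef_pos: [0.369, -0.3597, 0.0068]
tcp_rot: [3.141, 0.044, 0.0]
contact_force: [-0.6, 1.7, 2.1]
width: 0.216
grasp_force: 0.7
```

```bash
python3 steer.py '[[0,0,0,0],[0,0,0,0],[0,0,-0.01,0],[0,0,-0.03,0],[0,0,-0.04,0]]'; python3 steer.py '[[0,0,-0.04,0.03],[0,0,-0.04,0],[0.01,-0.03,-0.025,0],[0.01,-0.03,-0.025,0],[0.01,-0.03,-0.025,0]]'; python3 steer.py '[[0.01,-0.03,-0.025,0],[0.01,-0.03,-0.025,0],[0.01,-0.035,0,0],[0.01,-0.035,0,0],[0.01,-0.035,0,0]]';python3 steer.py '[[0.01,-0.025,0,0],[0,0,0,0],[0,0,0,0]]'; python3 -c "
from h import *
c,im=snap('wrist','w3');cv2.imwrite('pics/w3b.png',cv2.resize(im,(800,600),interpolation=cv2.INTER_CUBIC))"
```

```text
time_s: 5.28
eef_pos: [0.3671, -0.3582, 0.0858]
tcp_rot: [-3.137, -0.044, 0.007]
contact_force: [0.7, -0.2, -1.5]
width: 0.211
grasp_force: 58.0
time_s: 5.7
eef_pos: [0.3988, -0.2689, 0.2438]
tcp_rot: [3.141, -0.006, 0.001]
contact_force: [1.1, -0.4, -1.3]
width: 0.215
grasp_force: 58.0
time_s: 6.12
eef_pos: [0.4494, -0.1033, 0.2929]
tcp_rot: [3.141, -0.004, 0.002]
contact_force: [1.1, -0.1, -1.6]
width: 0.212
grasp_force: 58.0
time_s: 6.37
eef_pos: [0.4595, -0.0784, 0.292]
tcp_rot: [3.142, 0.002, -0.0]
contact_force: [-0.1, -1.0, -2.1]
width: 0.215
grasp_force: 58.0
```

View pics/w3b.png

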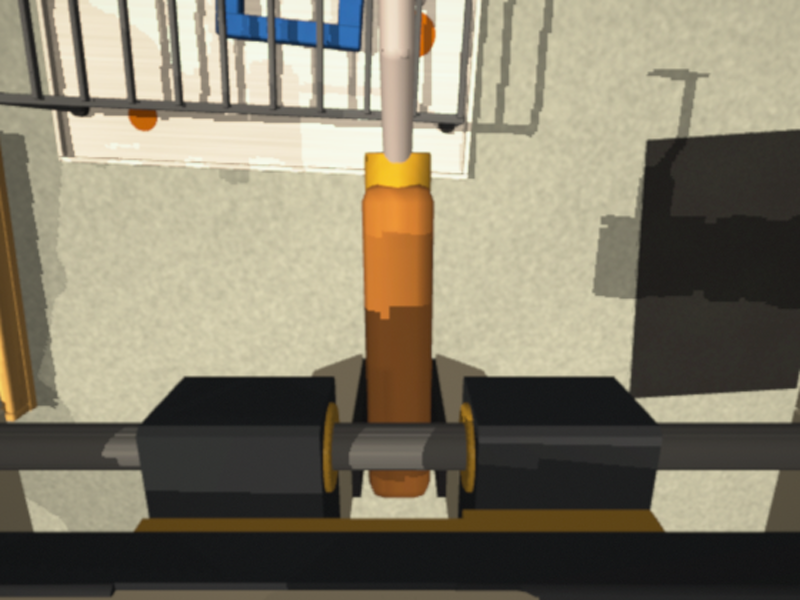

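The hook is held straight. The clamp's spine front edge runs from (225,38) to (360,50), the tray's front corners are at (62,158) and (469,178), and the rack's front bar runs from (30,100) to (462,121).

Run:
```python
from h import *
np.set_printoptions(precision=4,suppress=True)
c=cal("w3");k=.7;s=arm.get_calibration("scene")
for n,u,z in [("spL",(225,38),.021),("spR",(360,50),.021),("rimL",(62,158),.01),("rimR",(469,178),.01),("barL",(30,100),.1),("barR",(462,121),.1),("inL",(240,10),.021),("inR",(342,18),.021)]: print(n,onz(c,np.array(u)*k,z))
for u,v in [((225,38),(282.7,250)),((360,50),(251.7,238.3))]: print(tri((c,np.array(u)*k),(s,v)))
print(onz(s,(282.7,250),.021),onz(s,(251.7,238.3),.021))
```

```text
spL [0.6153 0.0533 0.021 ]
spR [ 0.6073 -0.0489  0.021 ]
rimL [0.5269 0.2    0.01  ]
rimR [ 0.5118 -0.1375  0.01  ]
barL [0.5647 0.1568 0.1   ]
barR [ 0.5528 -0.1195  0.1   ]
inL [0.6343 0.0403 0.021 ]
inR [ 0.6292 -0.0358  0.021 ]
(array([0.6187, 0.0593, 0.0018]), [0.00017486422020776665, 0.00017486422020774052])
(array([ 0.6089, -0.0439,  0.0018]), [0.0040104882303044626, 0.004010488230304447])
[0.6274 0.0617 0.021 ] [ 0.6162 -0.0363  0.021 ]
```

```bash
python3 steer.py '[[0,0,0,0.045],[-0.028,-0.027,0,0],[-0.028,-0.027,0,0],[-0.027,-0.027,0,0],[0,0,0.03,0]]'; python3 steer.py '[[0,0,0.04,0],[0,0,0.04,0],[0,0,0.04,0],[0,0,0.035,0],[0,0,0.02,0]]'; python3 steer.py '[[0,0,0,0],[0,0,0,0]]'; python3 -c "
from h import *
print(arm.get_state()['eef_pos'],to_tool([.38,.006,.034]));c,im=snap('scene','s2');c,im=snap('side','d2')
a=cv2.resize(cv2.imread('pics/s2.png')[150:340,150:400],(400,304),interpolation=cv2.INTER_CUBIC);b=cv2.resize(cv2.imread('pics/d2.png')[120:310,150:400],(400,304),interpolation=cv2.INTER_CUBIC)
cv2.imwrite('pics/m2.png',np.hstack([a,b]))"
```

```text
time_s: 6.83
eef_pos: [0.3791, 0.0084, 0.2656]
tcp_rot: [-3.14, 0.07, -0.011]
contact_force: [1.7, 0.4, -2.2]
width: 0.208
grasp_force: 58.0
time_s: 7.25
eef_pos: [0.3785, 0.0031, 0.0841]
tcp_rot: [3.14, -0.078, -0.005]
contact_force: [-1.2, -0.1, -1.6]
width: 0.216
grasp_force: 58.0
time_s: 7.42
eef_pos: [0.3798, 0.0037, 0.0866]
tcp_rot: [3.14, -0.077, -0.004]
contact_force: [-0.3, 0.1, -0.7]
width: 0.216
grasp_force: 58.0
[0.3798326  0.00371211 0.08659164] [ 0.00018532 -0.00233617  0.05258946]
```

View pics/m2.png

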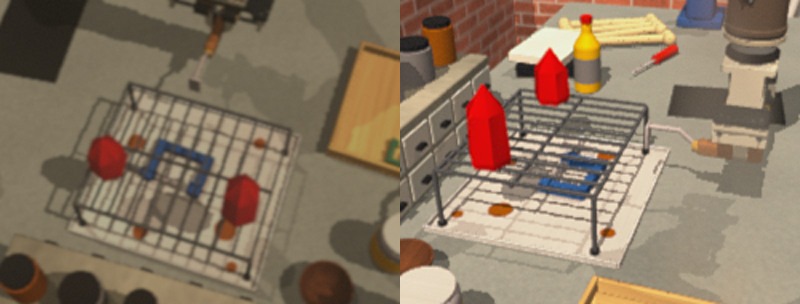

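The hook is level and its blade hangs just in front of the rack's front bar (scene crop (197,85), side crop (650,125)). The clamp is still in place.

```bash
python3 steer.py '[[0,0,0.03,0],[0,0,0.022,0],[0,0,0,0],[0,0,0,0]]'; python3 steer.py '[[0.023,0,0,0],[0.023,0,0,0],[0.023,-0.001,0,0],[0.023,-0.001,0,0],[0.023,-0.001,0,0]]';python3 steer.py '[[0,0,0,0],[0,0,0,0]]';python3 -c "
from h import *
print(to_tool([.495,.001,.018]))"
```

```text
time_s: 7.85
eef_pos: [0.3808, 0.0046, 0.0356]
tcp_rot: [3.14, -0.074, -0.0]
contact_force: [0.2, 0.9, -2.1]
width: 0.212
grasp_force: 58.0
time_s: 8.27
eef_pos: [0.498, 0.0023, 0.0375]
tcp_rot: [-3.14, 0.075, -0.005]
contact_force: [-0.1, 0.2, -1.3]
width: 0.217
grasp_force: 58.0
time_s: 8.43
eef_pos: [0.4978, 0.0024, 0.037]
tcp_rot: [-3.14, 0.075, -0.006]
contact_force: [-0.7, 0.6, -1.6]
width: 0.21
grasp_force: 58.0
[-0.00281513  0.00155932  0.01894537]
```

```bash
python3 steer.py '[[0,0.001,0.01,0],[0,0,0.009,0],[0,0,0,0]]'; python3 steer.py '[[-0.012,0,0,0],[-0.012,0,0,0],[-0.01,0,0,0],[-0.01,0,0,0],[-0.01,0,0,0]]';python3 steer.py '[[0,0,0,0]]';python3 -c "
from h import *
c,im=snap('scene','s3')
for f in('s2','s3'):
    h=cv2.cvtColor(cv2.imread(f'pics/{f}.png'),cv2.COLOR_BGR2HSV)[190:300,190:330];m=cv2.inRange(h,(100,110,40),(125,255,255));ys,xs=np.nonzero(m);print(f,len(xs),onz(c,(xs.mean()+190,ys.mean()+190),.021))"
```

```text
time_s: 8.68
eef_pos: [0.4935, 0.0011, 0.0144]
tcp_rot: [3.14, -0.074, -0.004]
contact_force: [-0.3, -0.1, -1.1]
width: 0.215
grasp_force: 58.0
time_s: 9.1
eef_pos: [0.4408, 0.004, 0.0158]
tcp_rot: [3.141, -0.074, 0.0]
contact_force: [1.7, -0.0, -2.9]
width: 0.218
grasp_force: 58.0
time_s: 9.18
eef_pos: [0.4387, 0.0039, 0.0155]
tcp_rot: [3.14, -0.073, -0.004]
contact_force: [-0.7, 0.1, -2.0]
width: 0.216
grasp_force: 58.0
s2 42 [ 0.64392546 -0.03123093  0.021     ]
s3 54 [ 0.60711809 -0.03189291  0.021     ]
```

```bash
python3 steer.py '[[-0.011,0,0,0],[-0.01,0,0,0],[-0.01,0,0,0],[-0.008,0,0,0],[0,0,0,0]]';python3 -c "
from h import *
c,im=snap('scene','s4');c,im=snap('wrist','w4')
a=cv2.resize(cv2.imread('pics/s4.png')[160:310,190:350],(400,375),interpolation=cv2.INTER_CUBIC);b=cv2.resize(cv2.imread('pics/w4.png')[0:375,80:480],(400,375),interpolation=cv2.INTER_CUBIC)
cv2.imwrite('pics/m3.png',np.hstack([a,b]))"
```

```text
time_s: 9.65
eef_pos: [0.4004, 0.0057, 0.0156]
tcp_rot: [3.14, -0.073, -0.003]
contact_force: [-0.1, 0.7, -2.3]
width: 0.215
grasp_force: 58.0
```

View pics/m3.png

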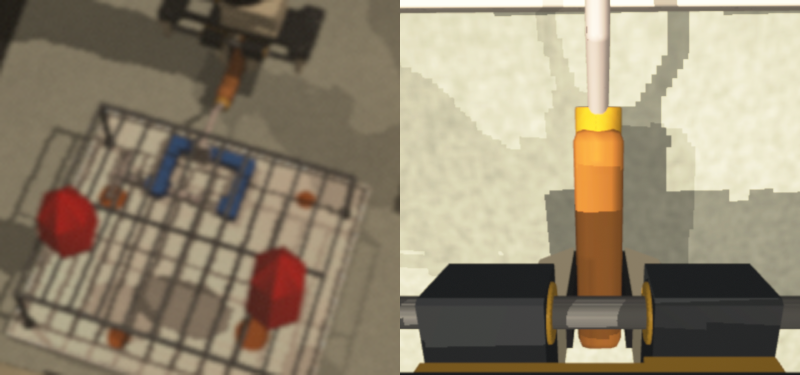

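Spine front edge in the scene crop runs (175,135)–(255,160). That is just about level with the front bar, still skewed by parallax.

Run:
```python
from h import *
np.set_printoptions(precision=4,suppress=True)
c=cal("s4")
T=lambda p:R.from_rotvec([0,0,-.045]).as_matrix().T@(p-np.array([.676,.024,0]))
for u in [(175,135),(255,158),(152,190),(233,215)]:
    p=onz(c,(u[0]/2.5+190,u[1]/2.5+160),.021); print(p,T(p))
for u in [(98,105),(355,178)]:
    p=onz(c,(u[0]/2.5+190,u[1]/2.5+160),.1); print("bar",p,T(p))
print("tcp",T(arm.get_state()['eef_pos']))
```

```text
[ 0.5305 -0.0374  0.021 ] [-0.1426 -0.0679  0.021 ]
[0.5342 0.0645 0.021 ] [-0.1434  0.0341  0.021 ]
[ 0.6097 -0.0412  0.021 ] [-0.0633 -0.0681  0.021 ]
[0.6146 0.0596 0.021 ] [-0.0629  0.0328  0.021 ]
bar [ 0.5598 -0.118   0.1   ] [-0.1097 -0.1471  0.1   ]
bar [0.5703 0.1862 0.1   ] [-0.1129  0.1573  0.1   ]
tcp [-0.273  -0.0306  0.0157]
```

```bash
python3 steer.py '[[-0.003,0,0,0],[0,0,0,0]]'|grep -E "pos|contact"; python3 steer.py '[[-0.003,0,0,0],[0,0,0,0]]'|grep -E "pos|contact"
```

```text
eef_pos: [0.3995, 0.006, 0.0157]
contact_force: [0.0, -0.1, -2.0]
eef_pos: [0.3965, 0.0061, 0.0157]
contact_force: [1.4, 0.6, -0.9]
```

```bash
python3 steer.py '[[-0.003,0,0,0],[0,0,0,0]]'|grep -E "pos|contact"; python3 -c "
from h import *
print(arm.get_state()['contact_force'])
snap('scene','s5');snap('side','d5')"
```

```text
eef_pos: [0.3932, 0.0062, 0.0157]
contact_force: [-0.3, 0.3, -0.9]
[-0.29516193  0.32112234 -0.9243544 ]
```

```bash
python3 steer.py '[[-0.003,0,0,0],[0,0,0,0]]'|grep -E "pos|contact"; python3 steer.py '[[0.006,0,0,0],[0.006,0,0,0],[0,0,-0.01,0],[0,0,-0.012,0],[0,0,0,0]]'|grep -E "pos|contact"; python3 steer.py '[[-0.015,0,0,0],[-0.02,0,0,0],[-0.02,0,0,0],[0,0,0,0]]'|grep -E "pos|contact"
```

```text
eef_pos: [0.3907, 0.0065, 0.0158]
contact_force: [1.7, -0.3, -2.2]
eef_pos: [0.4038, 0.0059, 0.0389]
contact_force: [0.6, 0.1, -2.2]
eef_pos: [0.3428, 0.0078, 0.0369]
contact_force: [-1.7, -0.1, -1.7]
```

```bash
python3 steer.py '[[0,0,-0.03,0],[0,0,-0.03,0],[0.004,0.036,0,0],[0.004,0.038,0,0],[0.004,0.038,0,0]]'|grep -E "pos|contact"; python3 steer.py '[[0.004,0.038,0,0],[0.004,0.038,0,0],[0.004,0.038,0,0],[0.004,0.038,0,0],[0.004,0.038,0,0]]'|grep -E "pos|contact"; python3 steer.py '[[0.004,0.038,0,0],[0.004,0.027,0,0],[0,0,0.03,0],[0,0,0.03,0],[0,0,0,0]]'|grep -E "pos|contact";python3 -c "
from h import *
print(to_tool([.369,-.360,.0075]))"
```

```text
eef_pos: [0.3553, -0.1054, 0.0982]
contact_force: [1.9, 1.0, -1.5]
eef_pos: [0.3651, -0.2971, 0.0973]
contact_force: [1.0, 0.6, -1.4]
eef_pos: [0.3674, -0.3586, 0.0328]
contact_force: [-0.6, 1.4, -1.1]
[0.00178768 0.0013896  0.02532239]
```

```bash
python3 steer.py '[[0.001,0.001,0.015,0],[0,0,0.008,0],[0,0,0,0],[0,0,0,0]]'|grep -E "pos|contact"; python3 steer.py '[[0,0,0.0015,0],[0,0,0,0],[0,0,0,0]]'|grep -E "pos|contact"
```

```text
eef_pos: [0.3713, -0.3609, 0.0151]
contact_force: [-0.5, 0.6, -1.0]
eef_pos: [0.3716, -0.3613, 0.014]
contact_force: [-0.1, -0.2, -2.0]
```

```bash
python3 steer.py '[[0,0,0.004,0],[0,0,0,0]]'|grep -E "pos|contact"; python3 steer.py '[[0,0,0.002,0],[0,0,0,0]]'|grep -E "pos|contact"
```

```text
eef_pos: [0.3712, -0.361, 0.009]
contact_force: [-0.2, 0.7, -1.7]
eef_pos: [0.3711, -0.361, 0.0069]
contact_force: [0.1, 0.1, -0.7]
```

```bash
python3 steer.py '[[0,0,0.0005,0],[0,0,0,0]]'|grep -E "pos|contact"; python3 steer.py '[[0,0,0,0],[0,0,0,0],[0,0,0,0],[0,0,0,0],[0,0,0,0]]' 0.75|grep -E "pos|contact|width";python3 steer.py '[[0,0,-0.03,0],[0,0,-0.04,0],[0,0,-0.04,0],[0,0,-0.04,0],[0,0,-0.04,0]]'; python3 -c "
from h import *
snap('scene','s6');snap('side','d6');snap('wrist','w6')"
```

```text
eef_pos: [0.3712, -0.3611, 0.0068]
contact_force: [-0.4, 0.6, 1.3]
eef_pos: [0.3713, -0.3612, 0.0067]
contact_force: [0.4, -0.2, -0.2]
width: 0.523
time_s: 14.43
eef_pos: [0.3709, -0.3608, 0.1988]
tcp_rot: [-3.141, 0.074, -0.0]
contact_force: [1.5, -0.6, 0.3]
width: 0.749
grasp_force: 0.0
```

```bash
python3 steer.py '[[0.002,-0.036,-0.015,0],[0.002,-0.036,-0.015,0],[0.002,-0.036,-0.015,0],[0.002,-0.036,-0.015,0],[0.002,-0.036,-0.015,0]]'>/dev/null; python3 steer.py '[[0.002,-0.036,-0.015,0],[0,-0.036,-0.015,0],[0,-0.036,-0.015,0],[0,-0.036,-0.015,0],[0,-0.018,-0.03,0]]'|grep -E "pos|rot"; python3 steer.py '[[0,0,-0.04,0],[0,0,-0.04,0],[0,0,-0.04,0],[0,0,-0.04,0],[0,0,-0.04,0]]'|grep -E "pos|rot"; python3 steer.py '[[0,0,-0.04,0],[0,0,-0.04,0],[0,0,-0.04,0],[0,0,-0.04,0],[0,0,-0.04,0]]'|grep -E "pos|rot|time"; python3 -c "
from h import *
print(arm.get_state()['joint_pos'].round(3))"
```

```text
eef_pos: [0.3974, -0.0159, 0.3596]
tcp_rot: [-3.14, 0.067, 0.008]
eef_pos: [0.3989, -0.0201, 0.5626]
tcp_rot: [3.141, -0.074, -0.002]
time_s: 16.25
eef_pos: [0.3999, -0.0173, 0.6684]
tcp_rot: [-3.131, 0.064, -0.121]
[ 1.800e-02 -3.000e-03 -1.090e-01  1.066e+00  1.000e-03  2.001e+00
 -1.702e+00]
```

```bash
python3 steer.py '[[0,0,-0.04,0],[0,0,-0.04,0],[0,0,-0.04,0],[0,0,-0.04,0],[0,0,-0.04,0]]'|grep -E "pos|rot"; python3 steer.py '[[0.02,0,-0.035,0],[0.02,0,-0.035,0],[0.02,0,-0.035,0],[0.02,0,-0.035,0],[0.02,0,-0.035,0]]'|grep -E "pos|rot"; python3 -c "
from h import *
s=arm.get_state();print(s['joint_pos'].round(3),R.from_rotvec(s['tcp_rot']).as_matrix().round(3))"
```

```text
eef_pos: [0.3831, -0.0216, 0.7146]
tcp_rot: [-3.109, 0.073, -0.295]
eef_pos: [0.4273, -0.0286, 0.7626]
tcp_rot: [-3.079, 0.077, -0.469]
[ 8.400e-02  3.000e-03 -1.410e-01  8.340e-01 -1.000e-03  2.001e+00
 -1.678e+00] [[ 0.953 -0.045  0.298]
 [-0.053 -0.998  0.018]
 [ 0.297 -0.033 -0.954]]
```

```bash
python3 steer.py '[[0.02,0,-0.035,0],[0.02,0,-0.035,0],[0.02,0,-0.035,0],[0.02,0,-0.035,0],[0.02,0,-0.035,0]]'|grep -E "pos|rot"; python3 steer.py '[[0.02,0,-0.035,0],[0.02,0,-0.035,0],[0.02,0,-0.035,0],[0.02,0,-0.035,0],[0.02,0,-0.035,0]]'|grep -E "pos|rot"; python3 steer.py '[[0.02,0,-0.035,0],[0.02,0,-0.035,0],[0.02,0,-0.035,0],[0.02,0,-0.035,0],[0.02,0,-0.035,0]]'|grep -E "pos|rot"; python3 -c "
from h import *
s=arm.get_state();print(s['joint_pos'].round(3),R.from_rotvec(s['tcp_rot']).as_matrix().round(3))"
```

```text
eef_pos: [0.459, -0.0346, 0.8276]
tcp_rot: [-3.027, 0.073, -0.697]
eef_pos: [0.4586, -0.0408, 0.8955]
tcp_rot: [-2.959, 0.074, -0.932]
eef_pos: [0.4284, -0.0476, 0.9603]
tcp_rot: [-2.875, 0.075, -1.155]
[-0.332  0.007  0.374  0.369 -0.057  2.001 -1.627] [[ 0.721 -0.029  0.692]
 [-0.06  -0.998  0.021]
 [ 0.69  -0.057 -0.722]]
```

```bash
python3 steer.py '[[-0.028,0,0.029,0],[-0.028,0,0.029,0],[-0.028,0,0.029,0],[-0.028,0,0.029,0],[-0.028,0,0.029,0]]'|grep -E "pos|rot"; python3 steer.py '[[-0.028,0,0.029,0],[-0.028,0,0.029,0],[-0.028,0,0.029,0],[-0.028,0,0.029,0],[-0.028,0,0.029,0]]'|grep -E "pos|rot"; python3 -c "
from h import *
s=arm.get_state();print(s['time_s'],s['joint_pos'].round(3),R.from_rotvec(s['tcp_rot']).as_matrix().round(3))"
```

```text
eef_pos: [0.4266, -0.0381, 0.7965]
tcp_rot: [-2.866, 0.096, -1.143]
eef_pos: [0.4207, -0.0242, 0.6474]
tcp_rot: [-2.873, 0.078, -1.126]
19.1667 [-0.016 -0.437 -0.034  1.671 -0.013  1.158 -1.677] [[ 0.733 -0.027  0.68 ]
 [-0.067 -0.997  0.033]
 [ 0.677 -0.07  -0.733]]
```

```bash
python3 steer.py '[[-0.028,-0.004,0.025,0],[-0.028,-0.004,0.025,0],[-0.028,-0.004,0.025,0],[-0.028,-0.004,0.025,0],[-0.028,-0.004,0.025,0]]'|grep -E "pos|rot"; python3 steer.py '[[-0.028,-0.003,0.025,0],[-0.028,-0.003,0.025,0],[-0.028,-0.003,0.025,0],[-0.028,-0.003,0.025,0],[-0.028,-0.004,0.025,0]]'|grep -E "pos|rot"; python3 steer.py '[[-0.028,-0.004,0.025,0],[-0.02,-0.003,0.02,0],[0,0,0,-0.1],[0,0,0,0]]' 0.75; python3 -c "
from h import *
c,im=snap('wrist','w7');cv2.imwrite('pics/w7b.png',cv2.resize(im,(800,600),interpolation=cv2.INTER_CUBIC))
s=arm.get_state();print(s['time_s'],s['joint_pos'].round(3),R.from_rotvec(s['tcp_rot']).as_matrix().round(3))"
```

```text
eef_pos: [0.4342, -0.0019, 0.5075]
tcp_rot: [-2.885, 0.074, -1.092]
eef_pos: [0.4148, 0.029, 0.3224]
tcp_rot: [-2.885, 0.068, -1.088]
time_s: 20.33
eef_pos: [0.4081, 0.0401, 0.2571]
tcp_rot: [-2.921, -0.084, -1.097]
contact_force: [0.5, -0.3, 1.1]
width: 0.748
grasp_force: 0.0
20.3833 [ 0.297 -0.301 -0.527  2.526 -0.077  0.167 -1.714] [[ 0.75   0.054  0.66 ]
 [ 0.038 -0.999  0.038]
 [ 0.661 -0.004 -0.751]]
```

View pics/w7b.png

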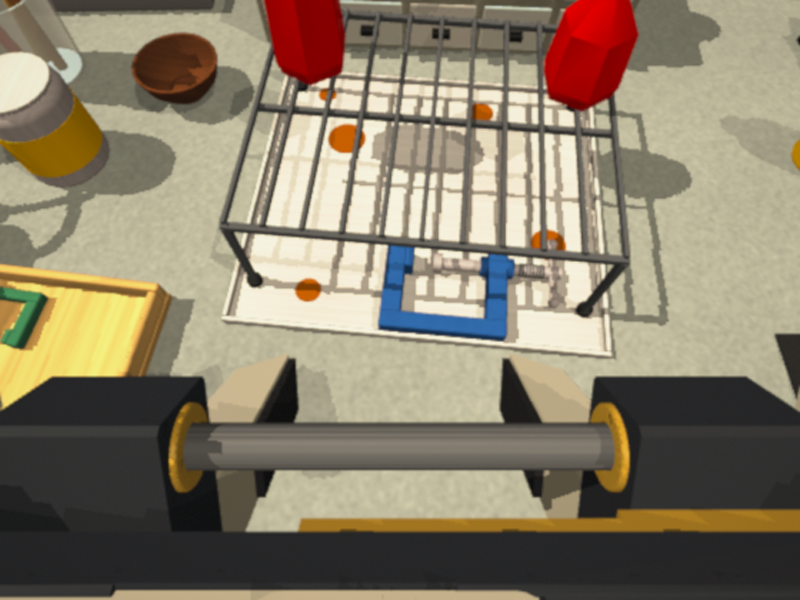

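The spine lies in the open strip close to the front rim: top face corners (381,318), (506,328), inner corners (403,312), (488,318). The left (+y) arm runs up to (392,248)/(413,250) and the front rim from (226,320) to (610,354). The rack and crystals are untouched.

Run:
```python
from h import *
np.set_printoptions(precision=4,suppress=True)
c=cal("w7");k=.7
T=lambda p:R.from_rotvec([0,0,-.045]).as_matrix().T@(p-np.array([.676,.024,0]))
for n,u,z in [("oL",(381,318),.021),("oR",(506,328),.021),("iL",(403,312),.021),("iR",(488,318),.021),("aO",(392,248),.021),("aI",(413,250),.021),("bL",(381,330),.003),("bR",(504,339),.003),("rimL",(226,320),.01),("rimR",(610,354),.01),("barL",(222,226),.1),("barR",(627,263),.1)]:
    p=onz(c,np.array(u)*k,z);print(n,p,T(p))
d=np.load("pics/d6.npy",allow_pickle=True).item()
for p in [(.525,.055,.021)]: print(proj(d,p),proj(cal("s6"),p))
c=cal("d6");a=cv2.imread("pics/d6.png");print()
```

```text
oL [0.5291 0.0622 0.021 ] [-0.1485  0.0315  0.021 ]
oR [ 0.5261 -0.0443  0.021 ] [-0.1466 -0.075   0.021 ]
iL [0.5357 0.0437 0.021 ] [-0.141   0.0134  0.021 ]
iR [ 0.5344 -0.0292  0.021 ] [-0.139  -0.0595  0.021 ]
aO [0.5985 0.0572 0.021 ] [-0.079   0.0297  0.021 ]
aI [0.5975 0.038  0.021 ] [-0.0791  0.0105  0.021 ]
bL [0.525  0.0624 0.003 ] [-0.1526  0.0316  0.003 ]
bR [ 0.5229 -0.0459  0.003 ] [-0.1498 -0.0767  0.003 ]
rimL [0.5237 0.1985 0.01  ] [-0.16    0.1674  0.01  ]
rimR [ 0.512  -0.1342  0.01  ] [-0.1567 -0.1654  0.01  ]
barL [0.564  0.1817 0.1   ] [-0.119   0.1525  0.1   ]
barR [ 0.55   -0.1172  0.1   ] [-0.1195 -0.1468  0.1   ]
[300.9117 243.5001] [289.7572 219.8577]
```

Run:
```python
from h import *
print(to_tool([.502,.0465,.089]).round(4))
c=cal("d6")
# height check: spine's front +y top corner seen in the wrist view and side view
h=cv2.cvtColor(cv2.imread("pics/d6.png"),cv2.COLOR_BGR2HSV)[215:275,240:340];m=cv2.inRange(h,(100,110,40),(125,255,255))
print(proj(c,[.527,.0622,.021]),proj(c,[.527,.0622,.003]),proj(c,[.60,.057,.021]))
ys,xs=np.nonzero(m);print("blue side: right",xs.max()+240,"rows",ys.min()+215,ys.max()+215)
i=ys.argmax();print("lowest",xs[i]+240,ys[i]+215)
for x in range(xs.max()-30,xs.max()+1,3):
    q=ys[xs==x]; print(x+240,(q.min()+215,q.max()+215) if len(q) else None,end="; ")
```

```text
[-0.0426 -0.0005  0.1889]
[299.54294816 244.95286937] [299.40534985 250.87464508] [272.02150274 239.96077996]
blue side: right 309 rows 220 249
lowest 293 249
279 (np.int64(238), np.int64(246)); 282 (np.int64(240), np.int64(247)); 285 (np.int64(222), np.int64(247)); 288 (np.int64(220), np.int64(248)); 291 (np.int64(222), np.int64(248)); 294 (np.int64(223), np.int64(249)); 297 (np.int64(224), np.int64(249)); 300 (np.int64(223), np.int64(248)); 303 (np.int64(224), np.int64(241)); 306 (np.int64(225), np.int64(235)); 309 (np.int64(225), np.int64(227));
```

Heights agree with the side view: the corner's bottom is at row 249 against 251 predicted. Next is the approach along the tilted tool axis.

```bash
python3 steer.py '[[-0.0085,0,0.038,0],[-0.0085,0,0.038,0],[-0.0085,0,0.038,0],[-0.0085,0,0.038,0],[-0.0085,0,0.037,0]]'|grep -E "pos|rot"; python3 steer.py '[[0,0,0,0],[0,0,0,0]]'
python3 - <<'E'
from h import *
s=arm.get_state();M=R.from_rotvec(s['tcp_rot']).as_matrix();print(s['joint_pos'].round(3),M.round(3))
print(to_tool([.568,.0503,.014]).round(4))
E
```

```text
eef_pos: [0.435, 0.0268, 0.2271]
tcp_rot: [2.947, 0.054, 1.059]
time_s: 20.97
eef_pos: [0.4347, 0.0264, 0.2265]
tcp_rot: [2.947, 0.054, 1.056]
contact_force: [0.1, 0.3, -0.6]
width: 0.751
grasp_force: 0.0
[ 0.338 -0.156 -0.601  2.521  0.825  0.124 -2.611] [[ 0.772  0.029  0.635]
 [ 0.036 -0.999  0.002]
 [ 0.634  0.021 -0.773]]
[-0.031  -0.0246  0.2489]
```

Run:
```python
import numpy as np
from scipy.optimize import least_squares,fsolve
D=[(.435,1.574,1.134,.6246,.226),(-.003,1.066,2.001,.400,.668),(.003,.834,2.001,.428,.7626),(-.437,1.671,1.158,.4214,.647)]
def fk(p,a,b,c):
    h,l1,l2,l3,o=p; return l1*np.sin(a)+l2*np.sin(a+b)+l3*np.sin(a+b+c), h+l1*np.cos(a)+l2*np.cos(a+b)+l3*np.cos(a+b+c)
def f(p): return np.ravel([np.subtract(fk(p,*d[:3]),d[3:]) for d in D])
s=least_squares(f,[.3,.4,.4,.3,0]);print(s.x,s.fun.round(4))
p=s.x
for th in (.4,.5,.6,.72):
  for (r,z) in [(.57,.014),(.50,.09),(.47,.1),(.44,.2),(.47,.2),(.41,.25)]:
    best=least_squares(lambda q:np.subtract(fk(p,q[0],q[1],np.pi-th-q[0]-q[1]),(r,z)),[.3,1.8]).x
    print(th,r,z,best.round(2),"j6",round(np.pi-th-best.sum(),2))
```

```text
[0.2707995  0.56204951 0.42719054 0.37367989 0.        ] [-0.0014 -0.0004  0.0006  0.      0.0026 -0.0003 -0.0015  0.0007]
0.4 0.57 0.014 [0.52 2.27] j6 -0.05
0.4 0.5 0.09 [0.28 2.38] j6 0.09
0.4 0.47 0.1 [0.22 2.43] j6 0.1
0.4 0.44 0.2 [-0.04  2.35] j6 0.43
0.4 0.47 0.2 [0.02 2.3 ] j6 0.43
0.4 0.41 0.25 [-0.17  2.31] j6 0.6
0.5 0.57 0.014 [0.53 2.36] j6 -0.25
0.5 0.5 0.09 [0.28 2.46] j6 -0.1
0.5 0.47 0.1 [0.22 2.52] j6 -0.09
0.5 0.44 0.2 [-0.07  2.43] j6 0.28
0.5 0.47 0.2 [-0.01  2.38] j6 0.28
0.5 0.41 0.25 [-0.22  2.39] j6 0.47
0.6 0.57 0.014 [0.56 2.44] j6 -0.46
0.6 0.5 0.09 [0.3  2.55] j6 -0.31
0.6 0.47 0.1 [0.24 2.6 ] j6 -0.3
0.6 0.44 0.2 [-0.09  2.52] j6 0.12
0.6 0.47 0.2 [-0.03  2.47] j6 0.11
0.6 0.41 0.25 [-0.26  2.47] j6 0.33
0.72 0.57 0.014 [0.64 2.53] j6 -0.75
0.72 0.5 0.09 [0.37 2.65] j6 -0.6
0.72 0.47 0.1 [0.31 2.71] j6 -0.6
0.72 0.44 0.2 [-0.09  2.62] j6 -0.11
0.72 0.47 0.2 [-0.03  2.57] j6 -0.12
0.72 0.41 0.25 [-0.29  2.57] j6 0.14
```

```bash
python3 steer.py '[[0.025,0.001,-0.031,0],[0.025,0.001,-0.031,0],[0.026,0.001,-0.031,0],[0,0,0,0]]'|grep -E "pos|rot"; python3 -c "
from h import *
print(arm.get_state()['joint_pos'].round(3))"; python3 steer.py '[[0,0,0,-0.125],[0,0,0,-0.125],[0,0,0,-0.125],[0,0,0,-0.125],[0,0,0,0]]'
python3 - <<'E'
from h import *
s=arm.get_state();M=R.from_rotvec(s['tcp_rot']).as_matrix();print(s['joint_pos'].round(3),M.round(3))
E
```

```text
eef_pos: [0.4409, 0.0238, 0.3073]
tcp_rot: [2.915, 0.053, 1.083]
[-0.066 -0.299 -0.245  2.399  0.424  0.388 -2.201]
time_s: 21.72
eef_pos: [0.4389, 0.0209, 0.3011]
tcp_rot: [2.667, 0.737, 0.971]
contact_force: [0.2, 0.6, -0.3]
width: 0.75
grasp_force: 0.0
[-0.202 -0.299 -0.149  2.415  0.543  0.414 -1.824] [[ 0.658  0.384  0.648]
 [ 0.521 -0.853 -0.024]
 [ 0.544  0.353 -0.761]]
```

```bash
for i in 1 2 3 4; do python3 steer.py '[[0,0,0,-0.125],[0,0,0,-0.125],[0,0,0,-0.125],[0,0,0,-0.125],[0,0,0,-0.125]]'>/dev/null; done; python3 steer.py '[[0,0,0,-0.125],[0,0,0,0]]'
python3 - <<'E'
from h import *
s=arm.get_state();M=R.from_rotvec(s['tcp_rot']).as_matrix();print(s['joint_pos'].round(3),M.round(3))
E
```

```text
time_s: 23.55
eef_pos: [0.4387, 0.0204, 0.3004]
tcp_rot: [-0.023, 2.439, -0.042]
contact_force: [0.5, 0.7, 0.4]
width: 0.752
grasp_force: 0.0
[-0.866 -0.389  0.296  2.444  0.885  0.64   0.416] [[-0.763 -0.005  0.646]
 [-0.028  0.999 -0.025]
 [-0.646 -0.037 -0.763]]
```

```bash
python3 steer.py '[[0.004,0.006,0.029,0],[0.004,0.006,0.029,0],[0.004,0.006,0.029,0],[0.004,0.006,0.029,0],[0,0,0,0]]'
python3 - <<'E'
from h import *
s=arm.get_state();M=R.from_rotvec(s['tcp_rot']).as_matrix();print(s['joint_pos'].round(3),M.round(3))
print(to_tool([.499,.0465,.11]).round(4))
E
```

```text
time_s: 23.97
eef_pos: [0.4958, 0.0359, 0.2174]
tcp_rot: [-0.01, 2.43, -0.049]
contact_force: [-0.6, -0.6, -0.1]
width: 0.752
grasp_force: 0.0
[-0.749 -0.059  0.346  2.511  1.498  0.307 -0.206] [[-0.758  0.006  0.653]
 [-0.02   0.999 -0.033]
 [-0.652 -0.038 -0.757]]
[0.0674 0.0147 0.0831]
```

```bash
python3 steer.py '[[0.014,0.003,0.017,0],[0.014,0.003,0.017,0],[0.014,0.003,0.017,0],[0.013,0.003,0.016,0],[0.013,0.003,0.016,0]]'
python3 - <<'E'
from h import *
s=arm.get_state();M=R.from_rotvec(s['tcp_rot']).as_matrix();print(s['joint_pos'].round(3),M.round(3))
print(to_tool([.499,.0465,.09]).round(4))
E
```

```text
time_s: 24.38
eef_pos: [0.5002, 0.0353, 0.1631]
tcp_rot: [-0.013, 2.417, -0.08]
contact_force: [0.0, -0.6, 0.3]
width: 0.747
grasp_force: 0.0
[-0.413  0.126 -0.006  2.567  2.131  0.386 -0.891] [[-0.75   0.013  0.662]
 [-0.031  0.998 -0.054]
 [-0.661 -0.061 -0.748]]
[0.0489 0.0156 0.0533]
```

```bash
python3 steer.py '[[-0.013,0.008,0.011,0],[-0.013,0.008,0.011,0],[0,0,0,0.09],[0,0,0,0]]'
python3 - <<'E'
from h import *
s=arm.get_state();M=R.from_rotvec(s['tcp_rot']).as_matrix();print(s['joint_pos'].round(3),M.round(3))
print(to_tool([.54,.051,.12]).round(4))
E
```

```text
time_s: 24.72
eef_pos: [0.5353, 0.0503, 0.1636]
tcp_rot: [0.103, 2.413, -0.038]
contact_force: [0.2, -1.0, 0.7]
width: 0.751
grasp_force: 0.0
[-4.170e-01  1.780e-01 -1.000e-03  2.490e+00  2.077e+00  3.740e-01
 -9.270e-01] [[-0.745  0.085  0.662]
 [ 0.064  0.996 -0.056]
 [-0.664  0.001 -0.747]]
[0.0255 0.0011 0.0356]
```

```bash
python3 steer.py '[[0.013,0,0.018,0],[0.012,0.001,0.018,0],[0,0,0,0],[0,0,0,0]]'
python3 - <<'E'
from h import *
s=arm.get_state();M=R.from_rotvec(s['tcp_rot']).as_matrix();print(s['joint_pos'].round(3),M.round(3))
for p in ([.548,.051,.05],[.565,.051,.014]):print(to_tool(p).round(4))
E
```

```text
time_s: 25.05
eef_pos: [0.5387, 0.0502, 0.1183]
tcp_rot: [0.091, 2.418, -0.044]
contact_force: [-0.1, -0.7, -0.9]
width: 0.751
grasp_force: 0.0
[-0.331  0.309 -0.097  2.52   2.321  0.49  -1.18 ] [[-0.748  0.077  0.659]
 [ 0.054  0.997 -0.056]
 [-0.661 -0.007 -0.75 ]]
[0.0382 0.0019 0.0574]
[0.0493 0.0035 0.0956]
```

```bash
python3 steer.py '[[0.013,0.001,0.019,0],[0.013,0.001,0.019,0],[0.012,0,0.019,0],[0,0,0,0],[0,0,0,0]]'
python3 - <<'E'
from h import *
s=arm.get_state();M=R.from_rotvec(s['tcp_rot']).as_matrix();print(s['joint_pos'].round(3),M.round(3))
for p in ([.565,.051,.014],):print(to_tool(p).round(4))
im=cv2.imread('pics/w7.png')
snap('side','d8');snap('scene','s8');snap('wrist','w8')
a=cv2.resize(cv2.imread('pics/d8.png')[130:300,160:387],(400,300),interpolation=cv2.INTER_CUBIC);b=cv2.resize(cv2.imread('pics/w8.png'),(400,300))
e=cv2.resize(cv2.imread('pics/s8.png')[130:300,160:387],(400,300),interpolation=cv2.INTER_CUBIC);g=cv2.resize(cv2.imread('pics/s8.png')[100:235,60:240],(400,300),interpolation=cv2.INTER_CUBIC)
cv2.imwrite('pics/m4.png',np.vstack([np.hstack([a,b]),np.hstack([e,g])]))
E
```

```text
time_s: 25.47
eef_pos: [0.5487, 0.0515, 0.0511]
tcp_rot: [0.09, 2.417, -0.044]
contact_force: [0.0, -1.1, 0.3]
width: 0.751
grasp_force: 0.0
[-0.253  0.526 -0.192  2.536  2.493  0.703 -1.364] [[-0.748  0.077  0.66 ]
 [ 0.053  0.997 -0.056]
 [-0.662 -0.007 -0.749]]
[0.0123 0.0011 0.0386]
```

View pics/m4.png

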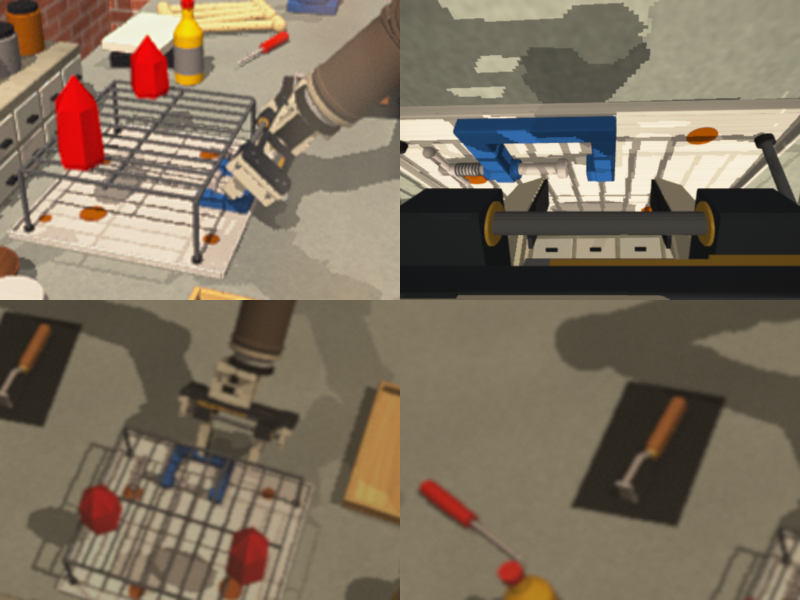

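The wrist picture shows the plain arm (587–615) centred between the fingers (mid about 600). The hook lies on the mat and the rack and crystals are untouched.

```bash
python3 steer.py '[[0.004,0,0.013,0],[0.004,0.001,0.013,0],[0.003,0,0.01,0],[0,0,0,0],[0,0,0,0]]'
python3 - <<'E'
from h import *
s=arm.get_state();M=R.from_rotvec(s['tcp_rot']).as_matrix();print(s['joint_pos'].round(3))
for p in ([.565,.051,.014],):print(to_tool(p).round(4))
E
```

```text
time_s: 26.03
eef_pos: [0.5649, 0.052, 0.0177]
tcp_rot: [0.09, 2.415, -0.041]
contact_force: [-0.3, -0.5, 0.3]
width: 0.752
grasp_force: 0.0
[-0.225  0.634 -0.205  2.51   2.555  0.78  -1.406]
[ 0.0023 -0.001   0.0029]
```

```bash
python3 steer.py '[[0.002,-0.001,0.003,0],[0,0,0,0],[0,0,0,0]]'|grep -E "pos|contact"; python3 steer.py '[[0,0,0,0],[0,0,0,0],[0,0,0,0],[0,0,0,0],[0,0,0,0]]' 0.0 60 |grep -E "pos|contact|width"; python3 steer.py '[[0,0,0,0],[0,0,0,0],[0,0,0,0],[0,0,0,0],[0,0,0,0]]'
```

```text
eef_pos: [0.5651, 0.0511, 0.0136]
contact_force: [0.4, 0.7, 0.0]
eef_pos: [0.5651, 0.0512, 0.0129]
contact_force: [-0.5, -0.0, -1.3]
width: 0.439
time_s: 27.12
eef_pos: [0.5657, 0.0515, 0.0131]
tcp_rot: [0.089, 2.415, -0.039]
contact_force: [2.9, 1.1, -1.7]
width: 0.19
grasp_force: 59.8
```

```bash
python3 steer.py '[[-0.003,0,-0.003,0],[-0.004,0,-0.004,0],[0,0,0,0]]'
python3 - <<'E'
from h import *
s=arm.get_state();M=R.from_rotvec(s['tcp_rot']).as_matrix();print(s['joint_pos'].round(3),M.round(3))
for p in ([.54,.10,.035],[.52,.125,.045]):print(to_tool(p).round(4))
E
```

```text
time_s: 27.37
eef_pos: [0.5653, 0.0509, 0.0234]
tcp_rot: [0.09, 2.416, -0.04]
contact_force: [0.5, -1.0, -3.1]
width: 0.189
grasp_force: 59.7
[-0.223  0.615 -0.2    2.508  2.551  0.758 -1.397] [[-0.747  0.076  0.66 ]
 [ 0.054  0.997 -0.054]
 [-0.662 -0.004 -0.749]]
[ 0.0139  0.0469 -0.028 ]
[ 0.0236  0.0703 -0.0501]
```

```bash
python3 steer.py '[[0.002,0.012,-0.012,0],[0.006,0.017,-0.008,0],[0.006,0.018,-0.008,0],[0,0,0,0]]'
python3 - <<'E'
from h import *
s=arm.get_state();M=R.from_rotvec(s['tcp_rot']).as_matrix();print(s['joint_pos'].round(3),M.round(3))
for p in ([.52,.128,.05],[.505,.132,.055]):print(to_tool(p).round(4))
snap('scene','s9');snap('side','d9')
E
```

```text
time_s: 27.7
eef_pos: [0.5385, 0.1042, 0.0343]
tcp_rot: [0.085, 2.418, -0.035]
contact_force: [-0.2, 0.4, -4.3]
width: 0.189
grasp_force: 59.7
[-0.385  0.581 -0.225  2.527  2.364  0.769 -1.387] [[-0.748  0.071  0.66 ]
 [ 0.052  0.997 -0.049]
 [-0.661 -0.002 -0.75 ]]
[ 0.0046  0.0223 -0.0252]
[ 0.0128  0.0253 -0.039 ]
```

```bash
python3 steer.py '[[0.003,0.012,-0.013,0],[0.003,0.012,-0.013,0],[0.005,0.002,-0.007,0],[0,0,0,0]]'
python3 - <<'E'
from h import *
s=arm.get_state();M=R.from_rotvec(s['tcp_rot']).as_matrix();print(s['joint_pos'].round(3),M.round(3))
for p in ([.502,.135,.055],):print(to_tool(p).round(4))
E
```

```text
time_s: 28.13
eef_pos: [0.511, 0.1287, 0.0517]
tcp_rot: [0.088, 2.416, -0.039]
contact_force: [0.5, -0.7, -4.1]
width: 0.191
grasp_force: 59.7
[-0.488  0.526 -0.247  2.551  2.213  0.766 -1.359] [[-0.747  0.074  0.66 ]
 [ 0.053  0.997 -0.053]
 [-0.662 -0.004 -0.749]]
[ 0.0049  0.0056 -0.0087]
```

```bash
python3 steer.py '[[0.004,0.006,-0.008,0],[0.002,0.012,-0.002,0],[0,0,0,0]]'
python3 - <<'E'
from h import *
s=arm.get_state();M=R.from_rotvec(s['tcp_rot']).as_matrix();print(s['joint_pos'].round(3),M.round(3))
for p in ([.49,.19,.057],[.47,.21,.06]):print(to_tool(p).round(4))
E
```

```text
time_s: 28.38
eef_pos: [0.5028, 0.1483, 0.0549]
tcp_rot: [0.089, 2.416, -0.039]
contact_force: [-0.0, 0.5, -3.0]
width: 0.188
grasp_force: 59.7
[-0.542  0.518 -0.263  2.542  2.131  0.771 -1.339] [[-0.747  0.075  0.661]
 [ 0.054  0.997 -0.052]
 [-0.663 -0.004 -0.749]]
[ 0.0104  0.0407 -0.0122]
[ 0.0244  0.0591 -0.0287]
```

```bash
python3 steer.py '[[0.005,0.02,-0.006,0],[0.005,0.02,-0.006,0],[0.007,0.01,-0.008,0],[0.007,0.01,-0.008,0],[0,0,0,0]]'
python3 - <<'E'
from h import *
s=arm.get_state();M=R.from_rotvec(s['tcp_rot']).as_matrix();print(s['joint_pos'].round(3),M.round(3))
for p in ([.46,.23,.11],[.40,.455,.11]):print(to_tool(p).round(4))
E
```

```text
time_s: 28.8
eef_pos: [0.4701, 0.2117, 0.0595]
tcp_rot: [0.087, 2.416, -0.038]
contact_force: [-1.0, 1.1, -3.5]
width: 0.192
grasp_force: 59.7
[-0.728  0.512 -0.295  2.504  1.887  0.798 -1.29 ] [[-0.747  0.073  0.66 ]
 [ 0.053  0.997 -0.051]
 [-0.662 -0.003 -0.749]]
[-0.0249  0.0174 -0.0454]
[ 0.0318  0.2373 -0.0965]
```

```bash
python3 steer.py '[[-0.0125,0.009,-0.022,0],[-0.0125,0.009,-0.022,0],[0.01,0.036,-0.009,0],[0.01,0.036,-0.009,0],[0.01,0.036,-0.009,0]]'|grep -E "pos|rot"; python3 steer.py '[[0.01,0.036,-0.008,0],[0.01,0.036,-0.008,0],[0.008,0.03,-0.007,0],[0,0,0,0],[0,0,0,0]]'
python3 - <<'E'
from h import *
s=arm.get_state();M=R.from_rotvec(s['tcp_rot']).as_matrix();print(s['joint_pos'].round(3),M.round(3))
for p in ([.392,.45,.05],):print(to_tool(p).round(4))
for n in('scene','side'):snap(n,'e_'+n)
# wood tray outline in the first scene picture
im=cv2.imread('pics/scene0.png');h=cv2.cvtColor(im,cv2.COLOR_BGR2HSV);m=cv2.inRange(h,(12,90,90),(28,255,255));m[:160]=0;m[300:]=0;m[:,:345]=0;m[:,460:]=0
k=max(cv2.findContours(m,0,2)[0],key=cv2.contourArea);ap=cv2.approxPolyDP(cv2.convexHull(k),6,True)[:,0];c=arm.get_calibration('scene')
for q in ap: print(q,onz(c,q,.03).round(4))
E
```

```text
eef_pos: [0.4309, 0.3388, 0.1099]
tcp_rot: [0.094, 2.414, -0.042]
time_s: 29.63
eef_pos: [0.4021, 0.4447, 0.1068]
tcp_rot: [0.09, 2.415, -0.04]
contact_force: [0.7, -1.6, -4.7]
width: 0.191
grasp_force: 59.7
[-1.079  0.549 -0.364  2.084  1.253  0.978 -0.878] [[-0.746  0.076  0.661]
 [ 0.054  0.997 -0.054]
 [-0.663 -0.004 -0.748]]
[0.0455 0.0047 0.0355]
[376 175] [0.2949 0.2777 0.03  ]
[449 197] [0.3143 0.5094 0.03  ]
[434 268] [0.5669 0.4879 0.03  ]
[354 242] [0.5492 0.2553 0.03  ]
```

Run:
```python
from h import *
print(onz(cal('w7'),np.array((167,290))*.7,.03), onz(cal('w3'),np.array((33,400))*.7,.03))
c=arm.get_calibration('side')
for u in [(388,422),(567,457),(318,567)]: print(onz(c,np.array(u)*.7,.03))
```

```text
[0.54046447 0.24678722 0.03      ] [0.31520805 0.25271658 0.03      ]
[0.54189681 0.26839649 0.03      ]
[0.29399721 0.27689407 0.03      ]
[0.55296881 0.50596298 0.03      ]
```

```bash
python3 -c "
from h import *
print(to_tool([.38,.447,.04]).round(4))"; python3 steer.py '[[0.015,0.001,0.009,0],[0.015,0.001,0.009,0],[0.015,0.001,0.009,0],[0.015,0.001,0.009,0],[0,0,0,0]]'; python3 -c "
from h import *
print(to_tool([.38,.447,.024]).round(4))"
```

```text
[0.0618 0.004  0.0345]
time_s: 30.15
eef_pos: [0.3804, 0.4467, 0.0379]
tcp_rot: [0.088, 2.417, -0.045]
contact_force: [-0.3, -0.3, -4.5]
width: 0.189
grasp_force: 59.7
[0.0096 0.0004 0.0101]
```

```bash
python3 steer.py '[[0.005,0,0.005,0],[0.004,0,0.004,0],[0,0,0,0]]'|grep -E "pos|rot|contact"; for i in 1 2; do python3 steer.py '[[0.0013,0,0.0015,0],[0,0,0,0],[0,0,0,0]]'|grep -E "pos|rot|contact";done
```

```text
eef_pos: [0.3805, 0.4486, 0.0277]
tcp_rot: [0.091, 2.415, -0.041]
contact_force: [0.3, -0.0, -3.8]
eef_pos: [0.38, 0.4495, 0.0264]
tcp_rot: [0.09, 2.415, -0.039]
contact_force: [0.3, 0.7, -3.9]
eef_pos: [0.3797, 0.4495, 0.024]
tcp_rot: [0.09, 2.416, -0.04]
contact_force: [-0.2, -0.4, -3.8]
```

```bash
for i in 1 2; do python3 steer.py '[[0.0013,0,0.0015,0],[0,0,0,0],[0,0,0,0]]'|grep -E "pos|contact";done; for i in 1 2; do python3 steer.py '[[0.0007,0,0.0008,0],[0,0,0,0],[0,0,0,0]]'|grep -E "pos|contact";done
```

```text
eef_pos: [0.3797, 0.4494, 0.0218]
contact_force: [-0.5, 0.6, -3.0]
eef_pos: [0.3797, 0.4493, 0.0198]
contact_force: [0.0, 0.5, -3.1]
eef_pos: [0.3798, 0.4494, 0.0189]
contact_force: [-0.4, 0.8, -3.1]
eef_pos: [0.3798, 0.4496, 0.018]
contact_force: [-0.9, 0.2, -0.3]
```

```bash
python3 steer.py '[[0.0005,0,0.0006,0],[0,0,0,0],[0,0,0,0]]'|grep -E "pos|contact"; python3 steer.py '[[0,0,0,0],[0,0,0,0],[0,0,0,0],[0,0,0,0],[0,0,0,0]]' 0.38
```

```text
eef_pos: [0.3798, 0.4496, 0.0179]
contact_force: [-3.1, -0.9, 6.9]
time_s: 32.57
eef_pos: [0.3799, 0.4493, 0.017]
tcp_rot: [0.09, 2.416, -0.04]
contact_force: [0.6, -0.1, -0.6]
width: 0.377
grasp_force: 0.0
```

```bash
python3 steer.py '[[-0.007,0,-0.0075,0],[-0.0265,0,-0.03,0],[-0.0265,0,-0.03,0],[-0.0265,0,-0.03,0],[-0.0265,0,-0.03,0]]'; python3 steer.py '[[-0.0265,0,-0.03,0],[-0.0265,0,-0.03,0],[-0.0265,0,-0.03,0],[0,0,0,0],[0,0,0,0]]'
python3 - <<'E'
from h import *
for n in('scene','side','wrist'):
    c,im=snap(n,'f_'+n);h=cv2.cvtColor(im,cv2.COLOR_BGR2HSV);m=cv2.inRange(h,(98,90,30),(128,255,255))
    for k in cv2.findContours(m,0,2)[0]:
        if cv2.contourArea(k)>25:
            r=cv2.minAreaRect(k);print(n,cv2.contourArea(k),[onz(c,q,.026).round(3).tolist()[:2] for q in cv2.boxPoints(r)])
for n in('scene',):
    # unchanged red crystals?
    for f in('scene0','f_scene'):
        h=cv2.cvtColor(cv2.imread(f'pics/{f}.png'),cv2.COLOR_BGR2HSV);m=cv2.inRange(h,(0,150,60),(6,255,255))|cv2.inRange(h,(174,150,60),(180,255,255));m[:220]=0;m[300:]=0;m[:,:190]=0;m[:,340:]=0
        for k in cv2.findContours(m,0,2)[0]:
            if cv2.contourArea(k)>60: M=cv2.moments(k);print(f,round(M['m10']/M['m00'],1),round(M['m01']/M['m00'],1))
E
```

```text
time_s: 32.98
eef_pos: [0.3797, 0.4496, 0.189]
tcp_rot: [0.089, 2.416, -0.041]
contact_force: [0.2, 1.4, 1.4]
width: 0.38
grasp_force: 0.0
time_s: 33.4
eef_pos: [0.3801, 0.4514, 0.3101]
tcp_rot: [0.093, 2.414, -0.034]
contact_force: [-0.3, -0.8, -1.1]
width: 0.384
grasp_force: 0.0
scene 162.5 [[0.414, 0.345], [0.339, 0.352], [0.346, 0.461], [0.42, 0.452]]
scene 730.0 [[0.601, -0.95], [0.463, -0.972], [0.497, -0.85], [0.631, -0.834]]
scene 46.5 [[-0.274, -0.982], [-0.304, -0.993], [-0.305, -0.917], [-0.275, -0.906]]
side 284.0 [[0.418, 0.466], [0.417, 0.433], [0.385, 0.434], [0.388, 0.467]]
side 678.0 [[0.369, 0.473], [0.366, 0.354], [0.332, 0.352], [0.34, 0.471]]
side 102.0 [[0.415, 0.346], [0.395, 0.341], [0.391, 0.373], [0.41, 0.377]]
side 32.0 [[0.619, -0.937], [0.592, -0.944], [0.575, -0.822], [0.601, -0.815]]
wrist 347.5 [[0.401, 0.434], [0.403, 0.456], [0.418, 0.456], [0.416, 0.432]]
wrist 437.0 [[0.394, 0.343], [0.397, 0.374], [0.413, 0.37], [0.41, 0.337]]
scene0 300.4 275.0
scene0 216.7 248.3
f_scene 300.4 275.0
f_scene 216.5 248.2
```

Scene and side views agree: the clamp lies flat inside the tray (x 0.339–0.418, y 0.345–0.461 at its top height). The crystals have not moved and the hook was last seen on the mat.

```bash
python3 -c "
from bench import arm
print(arm.hand_in())"
```

```text
the job is handed in; nothing more can be done
None
```

The job is handed in at about 33.5 s of the 72 s, and no verdict was printed: the hook drew the clamp into the open strip and is back on the mat, the clamp lies flat in the wooden tool tray, and the crystals have not moved.

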